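# Touch open the cupboard door in front of the espresso cup

### The arm

A 6-joint arm with a two-finger parallel gripper is mounted at the origin on a cart in front of the work surface, level with it; the furniture and walls round the work are solid. World frame = base frame: x ahead of the robot, y to its left, z up, the work surface at z = 0. Lengths are in mm, angles in degrees, forces in N, time in s.
With the tool pointing down it reaches from about 350 to 850 mm from the base axis. Payload 8.1 kg.
Tool frame: the origin (TCP) lies midway between the tips of the shut fingers; the grasp point (between the pads) lies 19 mm behind it; z points along the fingers, y is the line along which they close (so a half turn about z gives the same grasp; the last joint's range is limited). The gripper opens to 85 mm and grips with 20 to 120 N. Pads are 22 mm wide; open, the fingers measure 114 mm over their backs; the gripper's body (76 mm by 85 mm) begins 54 mm behind the grasp point. The pads swing forward as they close: fully open they stand 13 mm farther back than shut.
Start: joints at [60.138, 7.471, 85.268, -0, 87.261, -4.893], TCP at [253.261, 543.934, 231.292] pointing down, gripper open.
Joint ranges: [-169.43, 169.43], [-51.17, 129.36], [1.28, 143.12], [-76.62, 256.62], [0, 156.53], [-152.29, 152.29]. Speed limits (degrees/s): [136.94, 136.94, 159.86, 180, 180, 180].

### API

Orientations are given as [roll, pitch, yaw] about the fixed x, y, z axes, in that order (R = Rz(yaw) Ry(pitch) Rx(roll)).
In Python, from bench import r gives the robot as it stands. The module is installed in compiled form; this text tells all that it offers.
- The arm moves only by the tool jog_arm, never from a script. Its argument "rows" is a list of rows, each a list of 2 entries, a list of its own where there are three numbers: the shift along the tool's x, y, z in mm, then the turn, a rotation vector about the tool's x, y, z in rad. A call has 1 to 10 rows; each row is the pose to reach, as a shift and turn from the pose commanded when the call began, along the tool's axes at that moment; what a row does not reach only later rows make up. A row lasts 1/10 s, in which the tool goes at most 50 mm and 8.59 degrees, less where a joint would pass 70% of its speed; a pose out of reach is approached as far as the arm can. A call with a gripper value outside its range is refused whole. "grip" is the finger opening in mm, from 0 to 85.4, set as the call begins (left out, the last holds). The fingers move at their own pace and stop on an object; "force" is the grip in N (left out, the last holds). Time passes only in rows, so rows that repeat a pose let the fingers close. It gives the time, the measured TCP pose, the force, the opening and the grip force at its end, in the units of the state.
- r.sense(): the state, without advancing time (a new reading comes with each control period).
- r.snapshot(name): name is "scene" or "top" or "wrist"; returns (picture, depth): 420x560x3 uint8, blue, green, red; 420x560 float32, mm along the optical axis (not along the pixel's ray), 0 where there is no reading.
- r.camera_params(name): a dict with "fx", "fy", "cx", "cy" (pixels), "pose" (4x4, takes a point from camera to world coordinates); the wrist camera has in their place "tool_from_camera" (4x4, takes a point from camera to tool coordinates, whose origin is the TCP and whose axes are the flange's). Camera axes: x right, y down, z forward; pixel columns grow to the right and rows downward; lengths in mm; the calibration is good to about 2 mm. A picture is of the moment at which its call begins: read the wrist's pose just before it. camera_params takes no time and is no camera call.
- r.hand_in(): hands the job in; it is judged then, once.
The state is a dict: "time": time; "joint_pos": joint angles; "qd": joint speeds; "joint_efforts": joint torques, N m; "tool_pos": TCP position; "tcp_rot": TCP orientation; "ft_force": force on the tool from outside, world axes, zero at the start; "wrist_torque": the same for the moment, N m; "finger_gap": finger opening in mm; "grip_force": force on a finger pad.
Only numpy, scipy, OpenCV 4.12 (cv2) and the standard library are available. Lean on these libraries where they do the work, as an engineer would, in place of code of your own. Each camera call takes 0.05 s, during which the arm holds its last target. There are 200 camera calls.

### The job

The espresso cup stands behind one of the two push-to-open doors of the small cupboard. Press that door in near its free edge with a fingertip so that its catch lets go and it springs ajar, then reach behind its free edge and push it wide open, about square to the cupboard. Push only, never pinch the door; leave the other door shut, and do not move or pick up the cup, the tin or the things standing round about.

Things in the scene. Friction and masses are not known exactly. Their poses are not given: they have to be found in the camera images.
- cupboard: small two-door cupboard of light wood with a clear top, fixed on the worktop: carcass 120 mm deep (x), 250 mm wide (y), 180 mm tall, a partition in the middle. Origin: centre of its underside; x points to its back (away from the robot), y to its left as the robot sees it, z up. The doors lie on its front: when shut, their backs are at x = -61 mm, their faces at x = -77 mm; they open to -x
- left_door (a joint): hinge of the left door, rad: 0 shut and caught, grows as it opens, 1.57 square to the front, stop at 1.75. Upright axis at the cupboard's x = -61, y = +125 mm. Once ajar, the hinge is lightly damped and stays where it is left. Pressed shut again, it does not catch: the plunger pushes it out again
- left_press (a point): where to press the left door: on its outer face, 15 mm from the free edge, 28 mm below the top edge, beside a 12 mm metal dot; moves with the door. Pressed 3 to 5 mm inward (5 mm is the stop; about 4 N) the touch catch lets go, and as the finger draws back a spring plunger pushes the door ajar to about 0.45 rad (free edge 55 mm out)
- left_edge (a point): top corner of the free edge of the left door, mid-thickness, 178 mm above the worktop; moves with the door. The free edges of the two shut doors meet at the middle. The door: brown wooden frame, clear pane, 123.5 mm wide, 16 mm thick. Catch post and plunger stand out behind it near the free edge at heights of 84 to 119 mm; above that its back is flat
- left_hinge (a point): top end of the hinge axis of the left door, at its back face, 178 mm above the worktop
- right_door (a joint): hinge of the right door, rad: 0 shut and caught, grows as it opens, 1.57 square to the front, stop at 1.75. Upright axis at the cupboard's x = -61, y = -125 mm. Once ajar, the hinge is lightly damped and stays where it is left. Pressed shut again, it does not catch: the plunger pushes it out again
- right_press (a point): where to press the right door: on its outer face, 15 mm from the free edge, 28 mm below the top edge, beside a 12 mm metal dot; moves with the door. Pressed 3 to 5 mm inward (5 mm is the stop; about 4 N) the touch catch lets go, and as the finger draws back a spring plunger pushes the door ajar to about 0.45 rad (free edge 55 mm out)
- right_edge (a point): top corner of the free edge of the right door, mid-thickness, 178 mm above the worktop; moves with the door. The free edges of the two shut doors meet at the middle. The door: brown wooden frame, clear pane, 123.5 mm wide, 16 mm thick. Catch post and plunger stand out behind it near the free edge at heights of 84 to 119 mm; above that its back is flat
- right_hinge (a point): top end of the hinge axis of the right door, at its back face, 178 mm above the worktop
- cup: pale espresso cup with a handle, 58 x 87 x 53 mm, standing loose behind one of the two doors; origin: centre of its underside
- red_tin: red food tin, 57 mm across, 72 mm tall, standing loose behind the other door; origin: centre of its underside
- salt_shaker: small salt shaker with a grey cap, 44 mm across, 90 mm tall; stands loose on the worktop, to be left alone; origin: centre of its underside
- tumbler: clear drinking glass, 80 mm across, 88 mm tall; stands loose on the worktop, to be left alone; origin: centre of its underside
- spice_jar: spice jar with a red cap and green label, 45 mm across, 106 mm tall; stands loose on the worktop, to be left alone; origin: centre of its underside
- pepper_mill: dark wooden pepper mill, 58 mm across, 155 mm tall; stands loose on the worktop, to be left alone; origin: centre of its underside
- kitchen_timer: red and white kitchen timer, 65 mm across, 45 mm tall; stands loose on the worktop, to be left alone; origin: centre of its underside

How it is judged:
By the outcome, as a careful person would: the job done as asked, in the order asked, and still so for the second after the job is handed in, with the robot touching nothing.
It also fails if it takes over 51 s, if anything falls off the work surface, if the arm or the gripper's body presses on something with over 40 N, if the wrist force passes 120 N, or if a joint passes its speed limit or range.

## Working session

There is one attempt and no reset: what is moved stays moved. The work goes in short steps, Python scripts to look and compute and a tool call to move; the robot and the scene stay as the last step left them, time stands still between calls to the robot, and variables do not carry over. Pictures are saved under pics/ and viewed, at most 10 in all, crops included, and the job is handed in when it is done.

Besides the shell and the picture viewer there is one more tool, called after "Call:" as a command line: name --argument value ..., lists and objects as JSON in quotes. jog_arm: Moves the arm, as the interface text tells. Its arguments: {"type":"object","properties":{"rows":{"type":"array"},"grip":{"type":"number"},"force":{"type":"number"}},"required":["rows"]}

```bash
mkdir -p pics; python3 - <<'E'
from bench import r
import cv2,numpy as np
s=r.sense();print(s)
for n in("scene","top"):
    p,d=r.snapshot(n);c=r.camera_params(n);cv2.imwrite(f"pics/{n}.png",p);np.savez(f"{n}.npz",p=p,d=d,**c);print(n,c)
E
```

```text
{'time': 0.0, 'joint_pos': array([ 6.01353699e+01,  7.51482581e+00,  8.53310863e+01, -8.44019570e-05,
        8.72597899e+01, -4.89405180e+00]), 'qd': array([-0.07581323, -0.00932119, -0.06615223, -0.03001492, -0.01080803,
       -0.00079479]), 'joint_efforts': array([ 2.04930247e-04, -5.69413340e+01, -5.00548339e+01, -1.53484461e-04,
        1.48891623e-02, -6.12859617e-05]), 'tool_pos': array([253.00568204, 543.43955658, 230.2300396 ]), 'tcp_rot': array([-1.79894676e+02, -8.93381646e-03,  1.55029418e+02]), 'ft_force': array([-0.1977261 ,  0.35961285,  0.19771697]), 'wrist_torque': array([-0.00050887, -0.02689727,  0.01608865]), 'grip_force': 0.0, 'finger_gap': 85.30606885397847}
scene {'fx': 405.67754826304173, 'fy': 405.67754826304173, 'cx': 281.9143200218792, 'cy': 204.7461570246425, 'pose': array([[ 8.11573588e-01, -2.63300291e-01,  5.21556582e-01,
        -8.62216702e+01],
       [-5.83642224e-01, -3.24651210e-01,  7.44287139e-01,
        -8.61649586e+02],
       [-2.66470449e-02, -9.08446228e-01, -4.17151515e-01,
         6.71462280e+02],
       [ 0.00000000e+00,  0.00000000e+00,  0.00000000e+00,
         1.00000000e+00]])}
top {'fx': 454.2147334085541, 'fy': 454.2147334085541, 'cx': 278.7753175240104, 'cy': 213.50114070549358, 'pose': array([[ 4.66279295e-04, -9.86323404e-01,  1.64820891e-01,
         3.70469342e+02],
       [-9.99971517e-01,  7.81730628e-04,  7.50696846e-03,
         8.84775461e+01],
       [-7.53314422e-03, -1.64819696e-01, -9.86294945e-01,
         1.53542381e+03],
       [ 0.00000000e+00,  0.00000000e+00,  0.00000000e+00,
         1.00000000e+00]])}
```

View pics/scene.png

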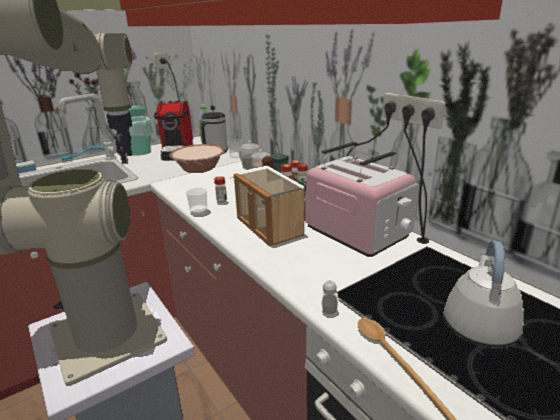

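View pics/top.png

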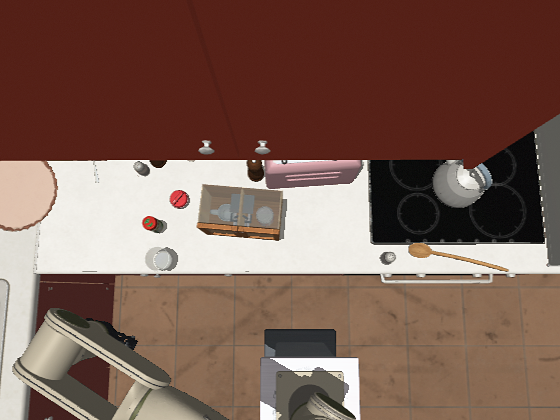

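The scene view shows the cupboard at about (268,205). In the top view it spans (200–285, 185–240), with shapes behind the clear top at (225,212) and (265,214). I'll zoom in on those.

```bash
cat > h.py <<'E'
import numpy as np
def load(n): return np.load(f"{n}.npz")
def pt(z,u,v,d=None):
    d=z['d'][v,u] if d is None else d
    c=np.array([(u-z['cx'])/z['fx']*d,(v-z['cy'])/z['fy']*d,d,1]); return (z['pose']@c)[:3]
def atz(z,u,v,h):
    ray=z['pose'][:3,:3]@np.array([(u-z['cx'])/z['fx'],(v-z['cy'])/z['fy'],1]);o=z['pose'][:3,3]
    return o+ray*(h-o[2])/ray[2]
E
python3 - <<'E'
from h import *
import cv2
t=load("top");s=load("scene")
a=cv2.resize(t['p'][170:250,130:300],None,fx=4.6,fy=4.6,interpolation=3)
b=cv2.resize(s['p'][150:260,180:340],None,fx=4.6,fy=4.6,interpolation=3)[:, :782]
cv2.imwrite("pics/a.png",a);cv2.imwrite("pics/b.png",b)
# cloud at height ~180 top surfaces
v,u=np.mgrid[150:270,0:560];d=t['d'][v,u]
P=np.stack([(u-t['cx'])/t['fx']*d,(v-t['cy'])/t['fy']*d,d],-1)@t['pose'][:3,:3].T+t['pose'][:3,3]
m=(u>190)&(u<295)&(v>175)&(v<245)&(P[...,2]>165)&(P[...,2]<195)
q=P[m];print(len(q),q.min(0),q.max(0),np.median(q[:,2]))
print(cv2.minAreaRect(q[:,:2].astype(np.float32)))
x=cv2.boxPoints(cv2.minAreaRect(q[:,:2].astype(np.float32)));print(x)
for uv in [(206,147),(200,100),(240,60)]: print(uv,pt(t,*uv))
for uv in [(225,212),(265,214),(150,223),(179,199),(160,258),(255,170),(388,257),(140,168),(290,180)]: print(uv,pt(t,*uv).round())
E
```

```text
3696 [534.68340295  52.36755158 165.1082015 ] [717.28778298 349.06314493 191.20844247] 180.89028647533326
((634.596435546875, 200.8396453857422), (283.26373291015625, 184.05319213867188), 85.27511596679688)
[[531.2162    67.26944 ]
 [714.6439    52.108734]
 [737.9767   334.40985 ]
 [554.54895  349.57056 ]]
(206, 147) [592.90375381 209.07253121 844.01861869]
(200, 100) [606.07217811 192.03255131 994.66771679]
(240, 60) [ 605.71065595  132.21361936 1096.2355429 ]
(225, 212) [601. 261. 182.]
(265, 214) [595. 140. 183.]
(150, 223) [579. 511. 103.]
(179, 199) [671. 436.  37.]
(160, 258) [474. 499.  10.]
(255, 170) [747. 175. 128.]
(388, 257) [ 472. -248.   84.]
(140, 168) [765. 557.  88.]
(290, 180) [711.  64. 138.]
```

View pics/a.png

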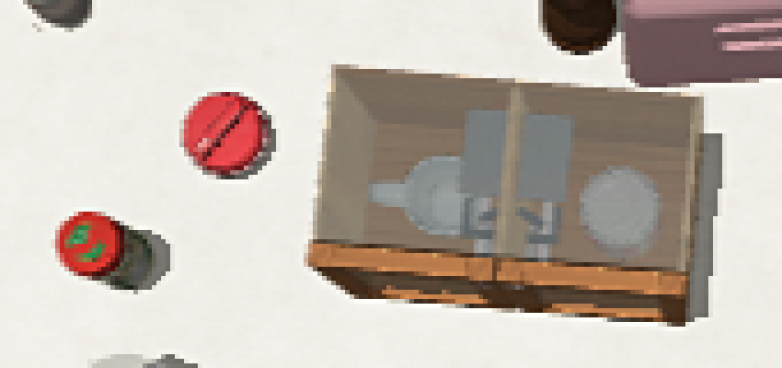

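View pics/b.png

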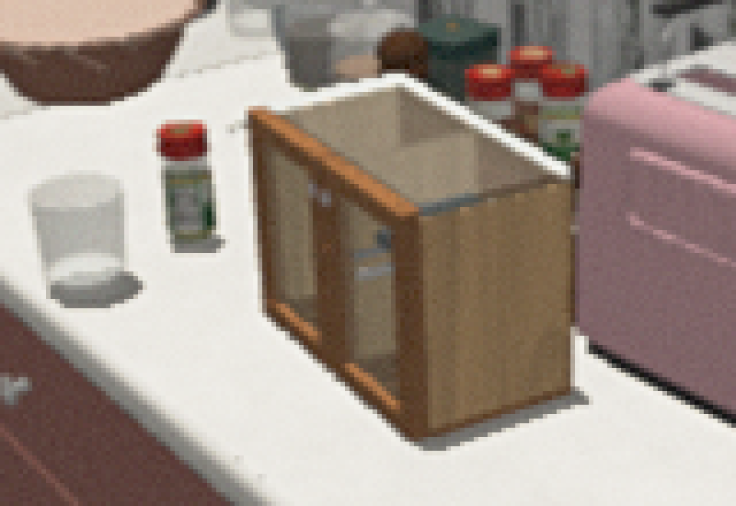

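The cup, with its handle, is in the left compartment (crop a at about (430,195)); the round tin is on the right at (620,205). So the left door is the one. The jar, timer and tumbler stand to the left of the cupboard. Next I'll compute the cupboard pose.

```bash
python3 - <<'E'
from h import *
t=load("top")
f=lambda x,y,h:atz(t,130+(x+.5)/4.6-.5,170+(y+.5)/4.6-.5,h)
W=[];M=[]
for n,x,y,m in [("BL",332,66,(60,125,180)),("BR",703,97,(60,-125,180)),("FLtop",308,266,(-77,125,178)),("FRtop",687,294,(-77,-125,178)),("mid",495,282,(-77,0,178))]:
    w=f(x,y,m[2]);print(n,w.round(1));W.append(w[:2]);M.append(m[:2])
W=np.array(W);M=np.array(M,float)
a=M-M.mean(0);b=W-W.mean(0)
U,S,V=np.linalg.svd(a.T@b);R=(U@V).T
o=W.mean(0)-R@M.mean(0);print("origin",o,"yaw",np.degrees(np.arctan2(R[1,0],R[0,0])));print((W-(M@R.T+o)).round(1))
for n,m in dict(press=(-77,16.5),edge=(-69,1.5),hinge=(-61,125),dirout=(-177,16.5)).items(): print(n,R@np.array(m)+o)
for n,x,y,h in [("jar",90,243,106),("timer",225,132,45)]: print(n,f(x,y,h).round())
for uv,h in [((160,257),88),((206,147),840)]: print(uv,atz(t,*uv,h).round())
E
```

```text
BL [688.9 334.7 180. ]
BR [667.5  87.7 180. ]
FLtop [554.9 347.  178. ]
FRtop [536.3  98.2 178. ]
mid [544.2 224.  178. ]
origin [620.47549261 216.46786408] yaw -4.743562984127501
[[-1.7 -1.4]
 [-2.4  0.7]
 [ 0.8 -0.4]
 [ 2.9 -0. ]
 [ 0.5  1.2]]
press [545.1037211 239.2789592]
edge [551.83587581 223.66876724]
hinge [570.02146056 346.08418501]
dirout [445.44624116 247.54858377]
jar [581. 512. 106.]
timer [671. 436.  45.]
(160, 257) [472. 478.  88.]
(206, 147) [594. 210. 840.]
```

```bash
cat >> h.py <<'E'
from scipy.spatial.transform import Rotation as Rn
O=np.array([620.5,216.5,0]);C=Rn.from_euler('z',-4.74,degrees=True)
def go(x,y,z,a=0):
    "row to reach cupboard-frame TCP point, tilt a deg towards the cupboard"
    from bench import r
    s=r.sense();T=Rn.from_euler('xyz',s['tcp_rot'],degrees=True)
    G=C*Rn.from_euler('y',-a,degrees=True)*Rn.from_matrix([[0,1,0],[1,0,0],[0,0,-1]])
    p=C.apply([x,y,z])+O
    print('row',T.inv().apply(p-s['tool_pos']).round(1).tolist(),(T.inv()*G).as_rotvec().round(3).tolist())
def here():
    from bench import r
    s=r.sense();print('t',round(s['time'],2),'cup-frame',C.inv().apply(s['tool_pos']-O).round(1),'rot',s['tcp_rot'].round(1),'F',s['ft_force'].round(1))
E
python3 -c "
from h import *
go(-150,18,200,25)"
```

```text
row [-324.2, -176.2, 30.6] [-0.382, -0.265, 1.198]
```

Call:
jog_arm --rows '[[[-324,-176,30],[-0.382,-0.265,1.198]],[[-324,-176,30],[-0.382,-0.265,1.198]],[[-324,-176,30],[-0.382,-0.265,1.198]],[[-324,-176,30],[-0.382,-0.265,1.198]],[[-324,-176,30],[-0.382,-0.265,1.198]],[[-324,-176,30],[-0.382,-0.265,1.198]],[[-324,-176,30],[-0.382,-0.265,1.198]],[[-324,-176,30],[-0.382,-0.265,1.198]],[[-324,-176,30],[-0.382,-0.265,1.198]],[[-324,-176,30],[-0.382,-0.265,1.198]]]' --grip 0 --force 40

```text
time: 1.1
tool_pos: [472.1, 246.9, 200.2]
tcp_rot: [155.0, -0.0, 85.1]
ft_force: [0.0, 0.5, -0.1]
finger_gap: -0.0
grip_force: 0.0
```

```bash
python3 - <<'E'
from h import *
from bench import r
import cv2
here();go(-150,18,200,25)
s=r.sense();p,d=r.snapshot("wrist");c=r.camera_params("wrist");cv2.imwrite("pics/w1.png",p)
T=np.eye(4);T[:3,:3]=Rn.from_euler('xyz',s['tcp_rot'],degrees=True).as_matrix();T[:3,3]=s['tool_pos']
np.savez("w1.npz",p=p,d=d,fx=c['fx'],fy=c['fy'],cx=c['cx'],cy=c['cy'],pose=T@c['tool_from_camera']);print(c['tool_from_camera'])
E
```

```text
t 1.1 cup-frame [-150.4   18.1  200.2] rot [155.   -0.   85.1] F [ 0.   0.5 -0.1]
row [-0.1, 0.3, 0.4] [-0.0, 0.0, -0.002]
[[-4.17327566e-04 -9.49195919e-01 -3.14685452e-01  8.10259922e+01]
 [ 9.99999589e-01 -1.43029784e-04 -8.94747775e-04 -1.03161806e+00]
 [ 8.04281544e-04 -3.14685696e-01  9.49195589e-01 -1.42858911e+02]
 [ 0.00000000e+00  0.00000000e+00  0.00000000e+00  1.00000000e+00]]
```

View pics/w1.png

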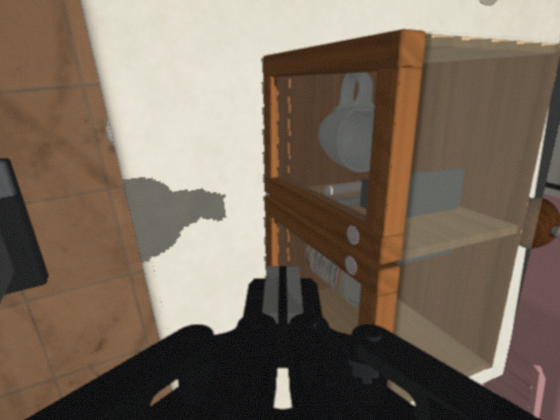

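The wrist view confirms it: the cup with its handle is behind the upper (left) door at (350,130). The metal dots are at (353,235) on the left door and (350,266) on the right one. I'll check those points.

```bash
python3 - <<'E'
from h import *
w=load("w1")
for n,u,v in [("dotL",353,235),("dotR",350,266),("faceL",385,150),("faceR",378,300),("faceL2",385,100),("topjunction",386,251),("seam",340,237),("topL",410,50)]:
    p=pt(w,u,v);print(n,C.inv().apply(p-O).round(1))
go(-104,18,144,25)
E
```

```text
dotL [-79.6  10.4 150.2]
dotR [-79.6 -11.7 149. ]
faceL [-78.3  66.8 172. ]
faceR [-79.  -20.9 177.7]
faceL2 [-78.2  92.2 168.6]
topjunction [-76.   10.  177.3]
seam [-78.9   3.3 135. ]
topL [-73.4 115.4 178.1]
row [-0.8, 18.2, 71.0] [-0.001, -0.001, 0.002]
```

Call:
jog_arm --rows '[[[0,9,36],[0,0,0]],[[0,18,71],[0,0,0]],[[0,18,71],[0,0,0]],[[0,18,71],[0,0,0]]]'

```text
time: 1.55
tool_pos: [518.3, 243.7, 143.5]
tcp_rot: [155.1, 0.0, 85.3]
ft_force: [-0.4, 0.4, 0.8]
finger_gap: 0.2
grip_force: 0.0
```

```bash
python3 -c "
from h import *
here();go(-94,18,144,25);go(-88,18,144,25)"
```

```text
t 1.55 cup-frame [-104.1   18.6  143.5] rot [155.1   0.   85.3] F [-0.4  0.4  0.8]
row [-0.7, 9.4, 3.8] [-0.002, 0.0, 0.001]
row [-0.7, 14.8, 6.4] [-0.002, 0.0, 0.001]
```

Call:
jog_arm --rows '[[[0,4.5,2.1],[0,0,0]],[[0,8.2,3.8],[0,0,0]],[[0,9.1,4.2],[0,0,0]],[[0,10,4.7],[0,0,0]],[[0,10.9,5.1],[0,0,0]],[[0,10.9,5.1],[0,0,0]]]'

```text
time: 2.15
tool_pos: [530.9, 242.9, 144.7]
tcp_rot: [154.9, -0.1, 85.2]
ft_force: [0.7, 0.5, 0.1]
finger_gap: 0.2
grip_force: 0.0
```

Call:
jog_arm --rows '[[[0,0.9,0.4],[0,0,0]],[[0,1.8,0.8],[0,0,0]],[[0,2.7,1.3],[0,0,0]],[[0,2.7,1.3],[0,0,0]]]'

```text
time: 2.55
tool_pos: [534.0, 242.5, 144.5]
tcp_rot: [155.0, -0.1, 85.2]
ft_force: [0.3, 0.0, -0.3]
finger_gap: 0.0
grip_force: 0.0
```

Call:
jog_arm --rows '[[[0,0.9,0.4],[0,0,0]],[[0,1.8,0.8],[0,0,0]],[[0,1.8,0.8],[0,0,0]]]'

```text
time: 2.85
tool_pos: [535.9, 242.4, 144.6]
tcp_rot: [155.0, -0.1, 85.2]
ft_force: [0.5, -0.7, 0.5]
finger_gap: -0.2
grip_force: 0.0
```

Call:
jog_arm --rows '[[[0,0.9,0.4],[0,0,0]],[[0,1.8,0.8],[0,0,0]],[[0,1.8,0.8],[0,0,0]]]'

```text
time: 3.15
tool_pos: [537.7, 242.1, 144.5]
tcp_rot: [155.0, -0.0, 85.2]
ft_force: [-3.5, -1.1, 1.5]
finger_gap: 0.0
grip_force: 1.5
```

Call:
jog_arm --rows '[[[0,0.9,0.4],[0,0,0]],[[0,1.8,0.8],[0,0,0]],[[0,2.7,1.3],[0,0,0]],[[0,2.7,1.3],[0,0,0]]]'

```text
time: 3.55
tool_pos: [540.7, 241.7, 144.4]
tcp_rot: [155.0, -0.0, 85.2]
ft_force: [-3.7, -1.8, 1.2]
finger_gap: -0.1
grip_force: 1.7
```

Call:
jog_arm --rows '[[[0,0.7,0.3],[0,0,0]],[[0,0.7,0.3],[0,0,0]]]'

```text
time: 3.75
tool_pos: [541.3, 241.7, 144.3]
tcp_rot: [155.0, -0.0, 85.2]
ft_force: [-4.9, -2.7, 2.4]
finger_gap: 0.0
grip_force: 2.7
```

Call:
jog_arm --rows '[[[0,-5,-2.3],[0,0,0]],[[0,-15,-7],[0,0,0]],[[0,-30,-14],[0,0,0]],[[0,-45,-21],[0,0,0]],[[0,-63,-29.5],[0,0,0]],[[0,-80,-37],[0,0,0]],[[0,-80,-37],[0,0,0]],[[0,-80,-37],[0,0,0]]]'

```text
time: 4.55
tool_pos: [453.8, 249.8, 144.8]
tcp_rot: [154.9, -0.1, 85.3]
ft_force: [-0.5, 0.4, -0.1]
finger_gap: -0.0
grip_force: 0.0
```

```bash
cat >> h.py <<'E'
def wrist(n):
    from bench import r
    import cv2
    s=r.sense();p,d=r.snapshot("wrist");c=r.camera_params("wrist");cv2.imwrite(f"pics/{n}.png",p)
    T=np.eye(4);T[:3,:3]=Rn.from_euler('xyz',s['tcp_rot'],degrees=True).as_matrix();T[:3,3]=s['tool_pos']
    np.savez(f"{n}.npz",p=p,d=d,fx=c['fx'],fy=c['fy'],cx=c['cx'],cy=c['cy'],pose=T@c['tool_from_camera'])
E
python3 -c "
from h import *
here();wrist('w2');go(-170,20,240,0)"
```

```text
t 4.55 cup-frame [-168.9   19.4  144.8] rot [ 1.549e+02 -1.000e-01  8.530e+01] F [-0.5  0.4 -0.1]
row [0.9, 39.1, -86.7] [0.438, -0.002, -0.0]
```

View pics/w2.png

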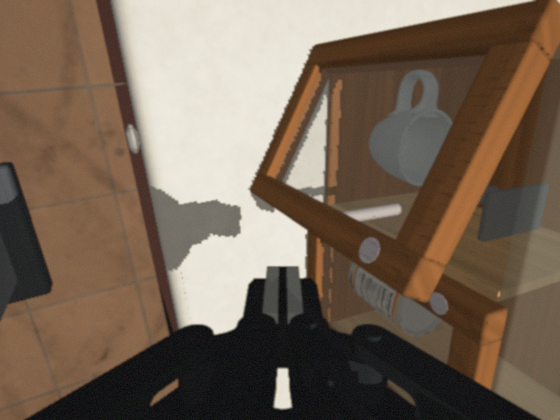

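The left door is ajar and the right one is still shut. The top of the door's free edge is at about (408–438, 290), and I'll measure it there.

```bash
python3 -c "
from h import *
w=load('w2')
for n,u,v in [('frontcorner',409,284),('backcorner',434,294),('topmid',480,180),('topmid2',520,70)]:
    print(n,C.inv().apply(pt(w,u,v)-O).round(1),C.inv().apply(atz(w,u,v,178)-O).round(1))
go(-170,20,240,0)"
```

```text
frontcorner [-130.4   26.9  176.8] [-131.6   27.8  178. ]
backcorner [-79.9  -6.8 146.4] [-117.3   19.7  178. ]
topmid [-100.9   65.8  177.9] [-101.1   65.9  178. ]
topmid2 [-88.9 106.1 177.6] [-89.4 106.  178. ]
row [0.9, 39.1, -86.7] [0.438, -0.002, -0.0]
```

Call:
jog_arm --rows '[[[0,20,-43],[0.15,0,0]],[[0,39,-87],[0.29,0,0]],[[0,39,-87],[0.437,0,0]],[[0,39,-87],[0.437,0,0]],[[0,39,-87],[0.437,0,0]]]'

```text
time: 5.1
tool_pos: [453.5, 248.5, 238.4]
tcp_rot: [-180.0, -0.0, 85.1]
ft_force: [-1.0, -0.6, -0.4]
finger_gap: -0.4
grip_force: 0.0
```

```bash
python3 -c "
from h import *
here();go(-88,22,240,0)"
```

```text
t 5.1 cup-frame [-169.1   18.1  238.4] rot [-180.    -0.    85.1] F [-1.  -0.6 -0.4]
row [4.1, 81.1, -1.6] [-0.0, -0.0, -0.003]
```

Call:
jog_arm --rows '[[[2,41,0],[0,0,0]],[[4,83,0],[0,0,0]],[[4,83,0],[0,0,0]],[[4,83,0],[0,0,0]]]'

```text
time: 5.5
tool_pos: [534.7, 246.3, 238.8]
tcp_rot: [180.0, -0.0, 85.2]
ft_force: [-0.9, -0.8, -1.3]
finger_gap: -0.0
grip_force: 0.0
```

```bash
python3 -c "
from h import *
here();wrist('w3');go(-86,22,148,0)"
```

```text
t 5.5 cup-frame [-87.9  22.6 238.8] rot [180.   -0.   85.2] F [-0.9 -0.8 -1.3]
row [-0.9, 2.3, 91.5] [0.001, -0.001, -0.0]
```

View pics/w3.png

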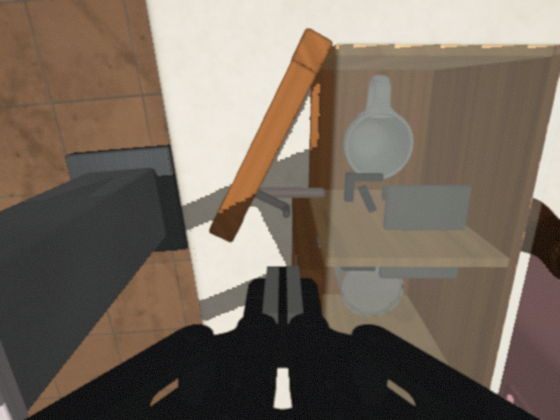

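The fingers are above the gap behind the ajar door, whose free edge is at about (222,230). Lowering now.

Call:
jog_arm --rows '[[[-1,2,40],[0,0,0]],[[-1,2,65],[0,0,0]],[[-1,2,80],[0,0,0]],[[-1,2,90],[0,0,0]],[[-1,2,90],[0,0,0]]]'

```text
time: 6.05
tool_pos: [536.2, 245.4, 149.2]
tcp_rot: [-180.0, -0.0, 85.3]
ft_force: [-0.4, 0.4, 0.6]
finger_gap: -0.2
grip_force: 0.0
```

```bash
python3 -c "
from h import *
here()
for p in [(-92,27),(-112,40),(-132,59),(-148,83),(-154,104),(-155,114)]: go(*p,150,0)"
```

```text
t 6.05 cup-frame [-86.4  21.8 149.2] rot [-180.    -0.    85.3] F [-0.4  0.4  0.6]
row [5.2, -5.6, -0.8] [-0.001, -0.001, 0.0]
row [18.2, -25.6, -0.8] [-0.001, -0.001, 0.0]
row [37.2, -45.6, -0.8] [-0.001, -0.001, 0.0]
row [61.2, -61.6, -0.8] [-0.001, -0.001, 0.0]
row [82.2, -67.6, -0.7] [-0.001, -0.001, 0.0]
row [92.2, -68.6, -0.7] [-0.001, -0.001, 0.0]
```

Call:
jog_arm --rows '[[[2,-3,0],[0,0,0]],[[5,-6,0],[0,0,0]],[[9,-12,0],[0,0,0]],[[13,-19,0],[0,0,0]],[[18,-26,0],[0,0,0]],[[24,-32,0],[0,0,0]],[[30,-39,0],[0,0,0]],[[37,-46,0],[0,0,0]],[[44,-51,0],[0,0,0]],[[51,-56,0],[0,0,0]]]'

```text
time: 7.05
tool_pos: [485.1, 301.4, 149.6]
tcp_rot: [180.0, -0.1, 85.2]
ft_force: [1.3, -1.1, -0.1]
finger_gap: -0.1
grip_force: 0.5
```

Call:
jog_arm --rows '[[[7,-4,0],[0,0,0]],[[14,-7,0],[0,0,0]],[[21,-9,0],[0,0,0]],[[28,-11,0],[0,0,0]],[[34,-12,0],[0,0,0]],[[39,-13,0],[0,0,0]],[[42,-13,0],[0,0,0]],[[42,-13,0],[0,0,0]]]'

```text
time: 7.85
tool_pos: [476.1, 344.1, 149.6]
tcp_rot: [-180.0, -0.1, 85.3]
ft_force: [0.5, -0.0, 0.0]
finger_gap: -0.2
grip_force: 0.0
```

```bash
python3 - <<'E'
from h import *
from bench import r
import cv2
here()
p,d=r.snapshot("top");c=r.camera_params("top");np.savez("top2.npz",p=p,d=d,**c)
cv2.imwrite("pics/t2.png",cv2.resize(p[160:270,130:300],None,fx=4.6,fy=4.6))
E
```

```text
t 7.85 cup-frame [-154.5  115.3  149.6] rot [-1.80e+02 -1.00e-01  8.53e+01] F [ 0.5 -0.   0. ]
```

View pics/t2.png

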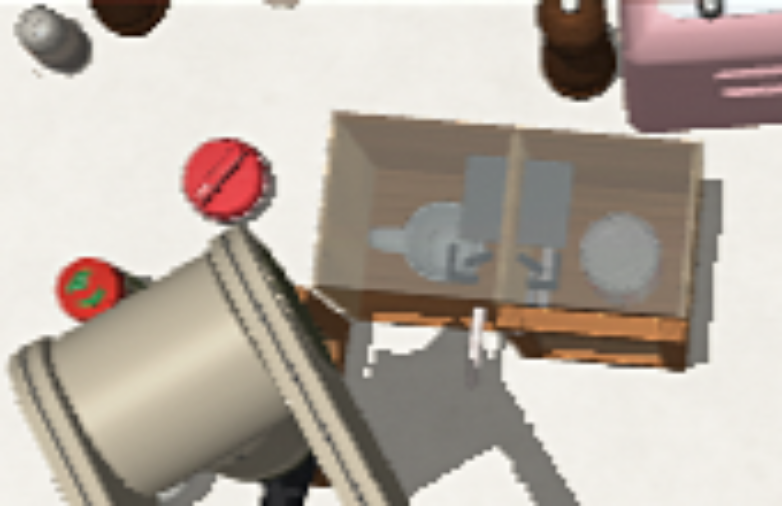

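The door looks about square, with cup and tin unmoved. I'll back off and check the angle.

Call:
jog_arm --rows '[[[-20,0,0],[0,0,0]],[[-40,-5,0],[0,0,0]],[[-50,-10,-30],[0,0,0]],[[-60,-20,-75],[0,0,0]],[[-75,-30,-110],[0,0,0]],[[-90,-30,-120],[0,0,0]],[[-90,-30,-120],[0,0,0]],[[-90,-30,-120],[0,0,0]]]'

```text
time: 8.7
tool_pos: [438.7, 256.1, 268.6]
tcp_rot: [-180.0, -0.1, 85.2]
ft_force: [0.2, -0.2, -0.7]
finger_gap: 0.0
grip_force: 0.0
```

```bash
python3 -c "
from h import *
here();wrist('w4')"
```

```text
t 8.7 cup-frame [-184.4   24.4  268.6] rot [-1.80e+02 -1.00e-01  8.52e+01] F [ 0.2 -0.2 -0.7]
```

View pics/w4.png

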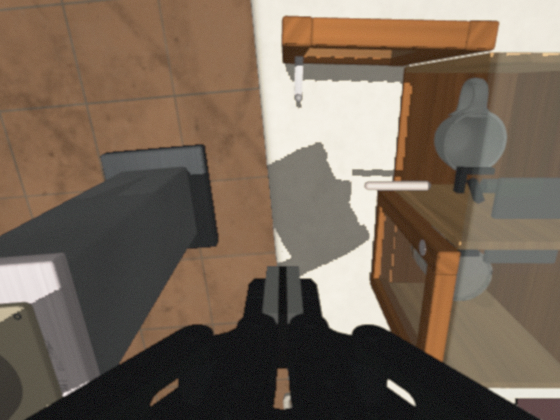

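The door stands square: its top edge runs from (284,45) to (495,48), parallel to the cupboard's depth axis. The right door is shut and nothing else has moved.

```bash
python3 -c "
from bench import r
print(r.hand_in())"
```

```text
the job is handed in; nothing more can be done
None
```

The left door, the one with the espresso cup behind it, was pressed to release its catch and then pushed open to about square; the right door stayed shut, nothing else was disturbed, and the job was handed in after about 9 s (no verdict came back).

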